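Snap the dabba lid shut, section by section

ROBOT

A 6-joint arm with a two-finger parallel gripper is mounted at the origin on the work surface. World frame = base frame: x ahead of the robot, y to its left, z up, the work surface at z = 0. Lengths are in m, angles in rad, forces in N, time in s.
With the tool pointing down it reaches from about 0.35 to 0.975 m from the base axis. Payload 4.9 kg.
Tool frame: the origin (TCP) lies at the very end of the fingers, on their centre line; the grasp point (between the pads) lies 19 mm behind it; z points along the fingers, x is the direction in which the jaws open and shut, and the axes are right-handed (so a half turn about z gives the same grasp; the last joint's range is limited). The gripper opens to 85 mm and grips with 20 to 120 N. Pads are 22 mm wide; open, the fingers measure 114 mm over their backs; the gripper's body (76 mm by 85 mm) begins 54 mm behind the grasp point. The pads swing forward as they close: fully open they stand 13 mm farther back than shut.
Start: joints at [0.985, 0.053, 1.613, -0, 1.476, -0.119], TCP at [0.281, 0.558, 0.197] pointing down, gripper open.
Joint ranges: [-3.01, 3.01], [-1.01, 2.22], [0.06, 2.58], [-1.02, 4.17], [0.09, 2.62], [-3.14, 3.14]. Speed limits (rad/s): [2.57, 2.57, 3.14, 3.14, 3.14, 3.14].

INTERFACE

Orientations are given as a rotation vector (axis times angle).
In Python, from station import monitor, imaging, ticket gives the robot as it stands.
- The arm moves only by the tool step_arm, never from a script. Its argument "targets" is one flat list of numbers, 4 for each row, row after row: the shift along the tool's x, y, z in m, then the turn about the tool's z in rad. In form: [tx, ty, tz, roll, tx, ty, tz, roll, ...]. A call has 1 to 12 rows; each row is the pose to reach, as a shift and turn from the pose measured when the call began, along the tool's axes at that moment; what a row does not reach only later rows make up. A row lasts 1/12 s, in which the tool goes at most 41.7 mm and 7.16 degrees, less where a joint would pass 70% of its speed; a pose out of reach is approached as far as the arm can. A call with a gripper value outside its range is refused whole. "grip" is the finger opening in m, from 0 to 0.0854, set as the call begins (left out, the last holds). The fingers move at their own pace and stop on an object; "force" is the grip in N (left out, the last holds). Time passes only in rows, so rows that repeat a pose let the fingers close. It gives the time, the measured TCP pose, the force and the opening at its end, in the units of the state.
- monitor.get_obs(): the state, without advancing time (a new reading comes with each control period).
- imaging.get_image(name): name is "side" or "top" or "wrist"; returns a dict with "color" (420x560x3 uint8, red, green, blue), "depth" (420x560 float32, m along the optical axis (not along the pixel's ray), 0 where there is no reading), "fov_y" (degrees; the focal length in pixels is half the picture's height over the tangent of half this angle, whatever the lens; pixels are square), "cx", "cy" (the principal point, pixels), "R" (3x3) and "t" (3): a world point X has camera coordinates R X + t. Camera axes: x right, y down, z forward; pixel columns grow to the right and rows downward; lengths in m; the calibration is good to about 2 mm. A picture is of the moment at which its call begins.
- ticket.finish_job(): hands the job in, once; it reports no verdict.
Trained networks look in a picture, given as the dict that the camera call returned (one of the last four; its "shot" number tells which), for a name from the list of things; names that differ only in an ending like _2 or _b are one class to them, and where a whole thing is asked for, a point or a joint stands for the part that bears it (a point fixed in the world has none). Each returns a list of dicts, best first, with "score" (0 to 1); they miss things now and then, are a little off and sometimes report something else, mostly with a low value. They report only what shows in the picture. A call takes as long as a camera call. They do not tell look-alikes from the thing itself.
- imaging.search_frame(name, picture): "uv" ([column, row] in pixels, amid what is visible of it).
- imaging.mark_of(name, picture): "uv" ([column, row] in pixels: a listed point, or the origin of a listed thing).
The state is a dict: "t": time; "q": joint angles; "dq": joint speeds; "effort": joint torques, N m; "tool_pos": TCP position; "tool_rot": TCP orientation; "contact_force": force on the tool from outside, world axes, zero at the start; "wrist_torque": the same for the moment, N m; "opening": finger opening in m.
Only numpy, scipy, OpenCV 4.12 (cv2) and the standard library are available. Lean on these libraries where they do the work, as an engineer would, in place of code of your own. Each camera call takes 0.05 s, during which the arm holds its last target.

TASK

Close the lid of the large blue dabba: with the fingertips, press its four raised rim sections down until each clicks fully home, one section at a time, beginning with the one that has the pull tab and going round clockwise as seen from above. Do not lift, tip or carry the dabba, leave it standing where it is, and leave the other things on the ledge undisturbed.

Things in the scene. Friction and masses are not known exactly. Their poses are not given: they have to be found in the camera images.
- dabba: large round blue enamel dabba, loose, about 0.9 kg, 140 mm across. Origin: centre of its underside, z up. Its white lid: fixed middle panel (radius 46, top 80 mm up) ringed by four quarter-ring rim sections (radius 50 to 75, small gaps between) whose middles lie in its own +x (pull tab), -y, -x, +y directions. Section tops are 90 mm up when raised, 82 mm when clicked shut
- tab_section (a joint): how far the section with the pull tab (a flat lug 26 mm wide that sticks out 20 mm beyond the rim, 5 mm thick) is pressed down, in m: 0 raised, 0.008 fully shut. It slides straight down, resists with about 5 N at first and less as it goes, snaps home by itself once pressed 3 to 4 mm and springs back up if let go before that; shut, it stays shut
- tab_section_top (a point): middle of the top face of the section with the pull tab (a flat lug 26 mm wide that sticks out 20 mm beyond the rim, 5 mm thick), 62 mm from the dabba's axis; it goes down with the section (top face about 25 mm wide radially and 85 mm along the rim)
- second_section (a joint): how far the next section clockwise seen from above, a quarter turn from the tab is pressed down, in m: 0 raised, 0.008 fully shut. It slides straight down, resists with about 5 N at first and less as it goes, snaps home by itself once pressed 3 to 4 mm and springs back up if let go before that; shut, it stays shut
- second_section_top (a point): middle of the top face of the next section clockwise seen from above, a quarter turn from the tab, 62 mm from the dabba's axis; it goes down with the section (top face about 25 mm wide radially and 85 mm along the rim)
- third_section (a joint): how far the section opposite the tab is pressed down, in m: 0 raised, 0.008 fully shut. It slides straight down, resists with about 5 N at first and less as it goes, snaps home by itself once pressed 3 to 4 mm and springs back up if let go before that; shut, it stays shut
- third_section_top (a point): middle of the top face of the section opposite the tab, 62 mm from the dabba's axis; it goes down with the section (top face about 25 mm wide radially and 85 mm along the rim)
- fourth_section (a joint): how far the last section, three quarters round clockwise from the tab is pressed down, in m: 0 raised, 0.008 fully shut. It slides straight down, resists with about 5 N at first and less as it goes, snaps home by itself once pressed 3 to 4 mm and springs back up if let go before that; shut, it stays shut
- fourth_section_top (a point): middle of the top face of the last section, three quarters round clockwise from the tab, 62 mm from the dabba's axis; it goes down with the section (top face about 25 mm wide radially and 85 mm along the rim)
- small_dabba: small blue enamel dabba, 88 across, 66 high, its plain white lid already on; origin under its centre; leave alone
- sugar_pot: round steel sugar pot with a closed hinged lid and a side handle, 92 across, 101 high; origin under its centre; leave alone
- pepper_mill: glass pepper mill with steel foot and head, 54 across, 131 high; origin under its centre; leave alone
- spatula: wooden spatula lying flat, 270 long; leave alone
- salt_bowl: tiny white salt bowl, 44 across, 26 high, close beside the dabba; origin under its centre; leave alone
- spice_tin: small steel spice tin, 40 across, 40 high, close beside the dabba; origin under its centre; leave alone
Not all that is in view belongs to the job. Leave any pink look-alike of the dabba alone.

How it is judged:
On the way, in this order (a step that is already met when the one before it is completed fails the run):
1. the tab section is clicked shut (value of joint tab_section above 0.0065 m), for 0.2 s.
2. the next section clockwise is clicked shut (value of joint second_section above 0.0065 m), for 0.2 s.
3. the section opposite the tab is clicked shut (value of joint third_section above 0.0065 m), for 0.2 s.
4. the last section is clicked shut (value of joint fourth_section above 0.0065 m), for 0.2 s.
At the end, for the whole second after the job is handed in: all four sections are shut (pressed more than 6.5 of 8 mm); the dabba stands upright (within 3 degrees), at rest, within 40 mm of where it was (value of joint each of tab_section, second_section, third_section, fourth_section above 0.0065 m and angle between dabba's own z axis and vertical below 0.05 rad and distance of dabba from where it was at the start of the episode below 0.04 m and linear speed of dabba below 0.02 m/s); the robot touches nothing.
It fails at once if the dabba is lifted (height (world z) of dabba above 0.012 m).
It fails at once if the dabba is tipped by more than 9 degrees (angle between dabba's own z axis and vertical above 0.15 rad).
It fails at once if the dabba is pushed more than 40 mm from its place (distance of dabba from where it was at the start of the episode above 0.04 m).
It fails at once if two rim sections are pressed at the same time ((contact force between any of the fingers, the arm and second_section above 0.5 N and contact force between any of the fingers, the arm and tab_section above 0.5 N) or (contact force between any of the fingers, the arm and third_section above 0.5 N and contact force between any of the fingers, the arm and tab_section above 0.5 N) or (contact force between any of the fingers, the arm and third_section above 0.5 N and contact force between any of the fingers, the arm and second_section above 0.5 N) or (contact force between any of the fingers, the arm and fourth_section above 0.5 N and contact force between any of the fingers, the arm and tab_section above 0.5 N) or (contact force between any of the fingers, the arm and fourth_section above 0.5 N and contact force between any of the fingers, the arm and second_section above 0.5 N) or (contact force between any of the fingers, the arm and fourth_section above 0.5 N and contact force between any of the fingers, the arm and third_section above 0.5 N)).
It fails at once if another thing on the ledge is moved by more than 30 mm or tipped over (distance of any of small_dabba, sugar_pot, pepper_mill, spatula, salt_bowl, spice_tin from where it was at the start of the episode above 0.03 m or angle between any of small_dabba, sugar_pot, pepper_mill, spatula, salt_bowl, spice_tin's own z axis and vertical above 0.5 rad).
It also fails if it takes over 51 s, if anything falls off the work surface, if the arm or the gripper's body presses on something with over 40 N, if the wrist force passes 120 N, or if a joint passes its speed limit or range.

## Working session

There is one attempt and no reset: what is moved stays moved. The work goes in short steps, Python scripts to look and compute and a tool call to move; the robot and the scene stay as the last step left them, time stands still between calls to the robot, and variables do not carry over. Pictures are saved under pics/ and viewed, and the job is handed in when it is done.

Besides the shell and the picture viewer there is one more tool, called after "Emit:" as name(argument=value, ...), one argument or row to a line, values as JSON. step_arm: Moves the arm, as the interface text tells. Its arguments: {"type":"object","properties":{"targets":{"type":"array","items":{"type":"number"}},"grip":{"type":"number"},"force":{"type":"number"}},"required":["targets"]}

```bash
mkdir -p pics; ls
cat > h.py <<'E'
import numpy as np, cv2
from station import monitor, imaging, ticket
def pt(p,u,v,z=None):
    H,W=p['depth'].shape; f=H/2/np.tan(np.radians(p['fov_y'])/2)
    d=np.array([(u-p['cx'])/f,(v-p['cy'])/f,1.]); R=np.array(p['R']);t=np.array(p['t'])
    if z is None:
        dd=p['depth'][int(round(v)),int(round(u))]; return R.T@(d*dd-t)
    o=-R.T@t; w=R.T@d; return o+w*(z-o[2])/w[2]
def px(p,X):
    H,W=p['depth'].shape; f=H/2/np.tan(np.radians(p['fov_y'])/2)
    c=np.array(p['R'])@X+np.array(p['t']); return c[0]/c[2]*f+p['cx'],c[1]/c[2]*f+p['cy']
E
python3 - <<'E'
from h import *
s=monitor.get_obs(); print(s['t'],s['tool_pos'],s['tool_rot'],s['contact_force'])
for n in ['top','side']:
    p=imaging.get_image(n); cv2.imwrite(f'pics/{n}0.png',p['color'][:,:,::-1])
    for k in ['dabba','tab_section_top','second_section_top','third_section_top','fourth_section_top','small_dabba','salt_bowl','spice_tin','pepper_mill','sugar_pot']:
        for r in imaging.mark_of(k,p)[:3]:
            u,v=r['uv']
            print(n,k,np.round(r['uv']),round(r['score'],2),np.round(pt(p,u,v,0.09 if 'section' in k else 0),3))
E
```

```text
pics
0.0 [0.2808768  0.5575397  0.19612755] [ 2.67424054  1.64693427 -0.00299459] [ 0.10745781  0.40954493 -0.66462506]
top dabba [255. 139.] 0.98 [ 0.764 -0.001  0.   ]
top dabba [210. 291.] 0.96 [0.319 0.128 0.   ]
top dabba [305. 267.] 0.79 [ 0.38  -0.139  0.   ]
top tab_section_top [294. 281.] 0.91 [ 0.343 -0.104  0.09 ]
top tab_section_top [230. 125.] 0.8 [0.773 0.063 0.09 ]
top tab_section_top [224. 213.] 0.72 [0.524 0.077 0.09 ]
top second_section_top [262. 106.] 0.81 [ 0.828 -0.026  0.09 ]
top second_section_top [297. 246.] 0.81 [ 0.432 -0.115  0.09 ]
top second_section_top [202. 224.] 0.72 [0.496 0.136 0.09 ]
top third_section_top [209. 185.] 0.82 [0.602 0.119 0.09 ]
top third_section_top [184. 313.] 0.65 [0.266 0.18  0.09 ]
top third_section_top [332. 254.] 0.65 [ 0.41  -0.206  0.09 ]
top fourth_section_top [245. 149.] 0.91 [0.703 0.023 0.09 ]
top fourth_section_top [192. 274.] 0.86 [0.366 0.161 0.09 ]
top fourth_section_top [238. 190.] 0.84 [0.587 0.042 0.09 ]
top small_dabba [148. 178.] 0.72 [0.648 0.314 0.   ]
top small_dabba [202. 222.] 0.28 [0.515 0.153 0.   ]
top salt
[... 704 characters left out ...]
0.09 ]
side third_section_top [230. 271.] 0.97 [0.593 0.122 0.09 ]
side third_section_top [346. 183.] 0.96 [ 0.413 -0.206  0.09 ]
side third_section_top [201. 192.] 0.92 [ 0.742 -0.063  0.09 ]
side fourth_section_top [329. 325.] 0.91 [0.361 0.174 0.09 ]
side fourth_section_top [201. 221.] 0.68 [0.707 0.017 0.09 ]
side fourth_section_top [377. 198.] 0.62 [ 0.329 -0.181  0.09 ]
side small_dabba [172. 366.] 0.79 [0.648 0.322 0.   ]
side salt_bowl [285. 247.] 0.71 [ 0.515 -0.031  0.   ]
side spice_tin [264. 408.] 0.45 [0.441 0.341 0.   ]
side pepper_mill [268. 408.] 0.88 [0.435 0.338 0.   ]
side sugar_pot [234. 268.] 0.72 [0.613 0.065 0.   ]
side sugar_pot [322. 170.] 0.67 [ 0.494 -0.317  0.   ]
```

View pics/top0.png

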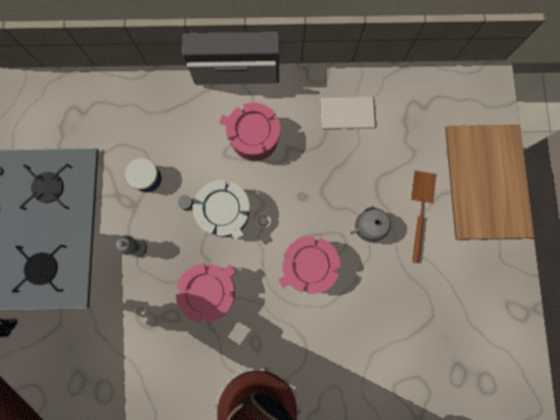

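View pics/side0.png

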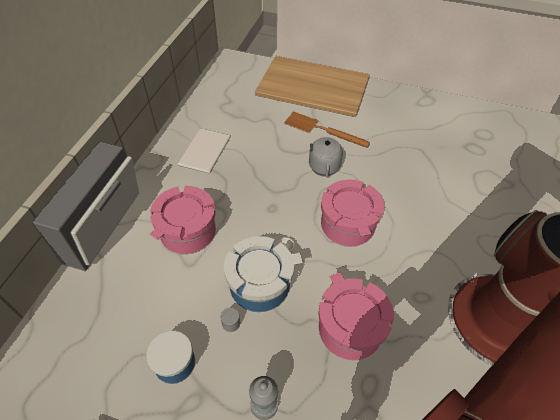

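Run:
```python
import cv2
a=cv2.imread('pics/top0.png')[160:250,160:300]
cv2.imwrite('pics/top0c.png',cv2.resize(a,None,fx=5.5,fy=5.5,interpolation=cv2.INTER_CUBIC))
```

```text
(no output)
```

View pics/top0c.png

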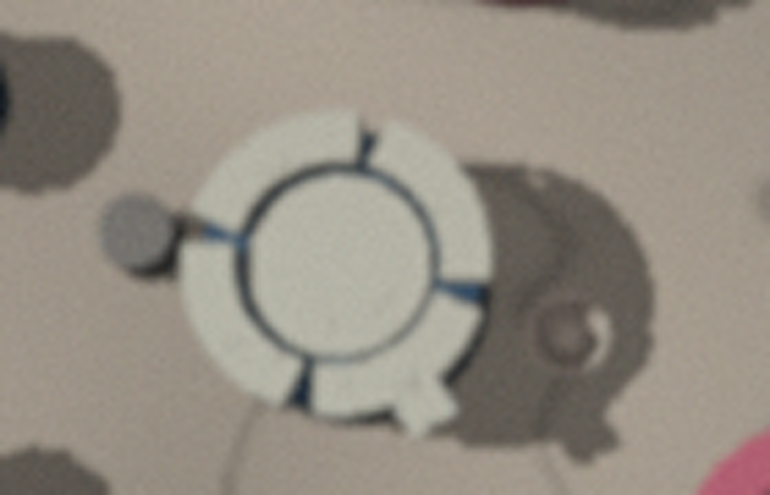

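Candidates (top view): the white-lidded dabba with blue body at (221,209), and three-section-style pink look-alikes at (253,130), (207,292) and (311,265). Only (221,209) is blue with a white lid. Its tab points to the lower right at (238,233), the spice tin is at (185,202) and the salt bowl at (264,220). The crop confirms this. Next I measure the lid with depth.

```bash
cat > m.py <<'E'
from h import *
def cloud(p):
    H,W=p['depth'].shape; f=H/2/np.tan(np.radians(p['fov_y'])/2)
    vv,uu=np.mgrid[0:H,0:W]; d=p['depth']
    c=np.stack([(uu-p['cx'])/f*d,(vv-p['cy'])/f*d,d],-1)
    X=(c-np.array(p['t']))@np.array(p['R']); X[d==0]=np.nan; return X
E
python3 - <<'E'
from m import *
from scipy.optimize import least_squares
for n in ['top','side']:
    p=imaging.get_image(n); X=cloud(p); c0=np.array([.535,.083])
    C=p['color'].astype(int); 
    r=np.hypot(X[...,0]-c0[0],X[...,1]-c0[1])
    m=(r<.11)&(X[...,2]>.083)&(X[...,2]<.1)
    m2=(r<.03)&(X[...,2]>.05)
    print(n,m.sum(),'z ring',np.nanmedian(X[m][:,2]),'z panel',np.nanmedian(X[m2][:,2]))
    P=X[m][:,:2]
    # maximise overlap with ring 50..75
    def cost(q):
        rr=np.hypot(*(P-q[:2]).T); e=np.maximum(rr-.075,0)+np.maximum(.05-rr,0); return np.minimum(e,.006)
    best=min((np.sum(cost(c0+[a,b])),a,b) for a in np.arange(-.02,.0201,.001) for b in np.arange(-.02,.0201,.001))
    c=c0+best[1:]; print('centre',c)
    rr=np.hypot(*(P-c).T); a=np.degrees(np.arctan2(P[:,1]-c[1],P[:,0]-c[0]))
    print('tab ang',np.sort(np.round(a[(rr>.08)],0)), 'n')
    if (rr>.08).any():
        q=P[rr>.08].mean(0)-c; print('tab dir',np.degrees(np.arctan2(q[1],q[0])),q)
    k=(rr>.053)&(rr<.072); h,_=np.histogram(a[k],np.arange(-180,181,5)); print(h)
E
```

```text
top 1391 z ring 0.08899828610632834 z panel 0.07992211064123214
centre [0.539 0.088]
tab ang [-157. -157. -156. -156. -156. -156. -155. -155. -155. -154. -154. -154.
 -153. -153. -153. -152. -152. -152. -152. -152. -151. -151. -150. -150.
 -150. -150. -149. -149. -149. -148. -148. -148. -147. -147. -147. -146.
 -146. -146. -145. -145. -145. -145. -144. -144. -144. -143. -143. -143.
 -142. -142. -142. -142. -141. -141. -140. -139.] n
tab dir -148.6965693647875 [-0.07452916 -0.04532055]
[14 13 14 15 17 13 15 16 16 13 15 13 14 13  5  0 14 14 15 14 14 14 15 15
 11 16 12 15 12 16 14 13  5  0 14 14 14 12 13 15 12 14 13 14 13 15 14 14
 13 15  1  2 14 14 15 12 14 16 12 15 16 14 14 14 15 15 13 15  4  0 13 15]
side 2016 z ring 0.08986560721709924 z panel 0.08067774164399719
centre [0.54  0.088]
tab ang [-158. -157. -157. -157. -157. -157. -157. -157. -157. -156. -156. -156.
 -156. -156. -155. -155. -155. -154. -153. -153. -153. -153. -153. -153.
 -153. -153. -153. -153. -152. -152. -152. -151. -151. -151. -151. -150.
 -150. -150. -150. -150. -150. -149. -148. -148. -148. -148. -147. -147.
 -147. -146. -146. -146. -146. -145. -145. -145. -145. -144. -144. -144.
 -144. -144. -143. -143. -143. -142. -142. -142. -142. -141. -141. -140.] n
tab dir -149.7867731100937 [-0.07556557 -0.04400357]
[19 19 19 21 15 22 16 18 19 13 20 16 17 16  6  0 20 17 15 19 16 15 20 17
 16 21 15 18 19 16 16 22  7  2 16 20 18 19 16 20 20 17 23 18 18 26 16 23
 22 22 11  0 20 20 23 21 22 18 26 22 23 20 21 23 21 23 18 19  9  2 26 20]
```

```bash
cat > d.py <<'E'
from h import *
from scipy.spatial.transform import Rotation as Ro
T={1:-149,2:121,3:31,4:-59}; C=np.array([.5395,.088])
def delta(k,z,r=.061):
    s=monitor.get_obs(); R=Ro.from_rotvec(s['tool_rot']).as_matrix()
    a=np.radians(T[k]); X=np.array([*(C+r*np.array([np.cos(a),np.sin(a)])),z])
    d=R.T@(X-s['tool_pos']); rad=np.array([np.cos(a),np.sin(a),0]); rt=R.T@rad
    g=np.arctan2(-rt[0],rt[1]); g=(g+np.pi/2)%np.pi-np.pi/2
    print('t',s['t'],'pos',np.round(s['tool_pos'],4),'zax',np.round(R[:,2],3),'q6',round(s['q'][5],2),'open',s['opening'],'F',np.round(s['contact_force'],2))
    print('shift',np.round(d,4),'roll',round(g,3),'dist',round(float(np.linalg.norm(d)),3))
E
python3 -c "
from d import *
delta(1,.196)"
```

```text
t 1.2 pos [0.2813 0.5581 0.1974] zax [ 0.  0. -1.] q6 -0.12 open 0.08536610411441842 F [0.1  0.23 0.22]
shift [-0.3552  0.4096  0.0014] roll -1.008 dist 0.542
```

Emit:
step_arm(
  targets=[-0.03,0.034,0,-0.08,-0.06,0.068,0,-0.17,-0.089,0.102,0,-0.25,-0.118,0.137,0,-0.34,-0.148,0.171,0,-0.42,-0.178,0.205,0,-0.5,-0.207,0.239,0,-0.59,-0.237,0.273,0,-0.67,-0.266,0.307,0,-0.76,-0.296,0.341,0,-0.84,-0.326,0.375,0,-0.92,-0.355,0.41,0,-1.008],
  grip=0,
  force=40,
)

```text
t: 2.2
tool_pos: [0.4716, 0.0936, 0.1978]
tool_rot: [1.541, 2.737, 0.001]
contact_force: [0.6, 0.6, 0.7]
opening: 0.0
```

Emit:
step_arm(
  targets=[0,0,0,0,0,0,0,0],
)

```text
t: 2.37
tool_pos: [0.4721, 0.0917, 0.198]
tool_rot: [1.548, 2.733, 0.001]
contact_force: [-0.0, 0.6, 0.2]
opening: -0.0006
```

```bash
python3 -c "
from d import *
delta(1,.105)"
```

```text
t 2.3667 pos [0.4721 0.0917 0.198 ] zax [ 0.001  0.    -1.   ] q6 -2.07 open -0.0006117056677760411 F [-0.05  0.62  0.23]
shift [-0.0378 -0.0052  0.093 ] roll -0.001 dist 0.101
```

Emit:
step_arm(
  targets=[-0.02,-0.003,0,0,-0.038,-0.005,0.01,0,-0.038,-0.005,0.035,0,-0.038,-0.005,0.06,0,-0.038,-0.005,0.08,0,-0.038,-0.005,0.093,0,-0.038,-0.005,0.093,0,-0.038,-0.005,0.093,0],
)

```text
t: 3.03
tool_pos: [0.4871, 0.0575, 0.1048]
tool_rot: [-1.547, -2.734, -0.001]
contact_force: [-0.1, -0.9, 0.6]
opening: 0.0002
```

Run:
```python
from d import *
delta(1,.082)
p=imaging.get_image('side'); cv2.imwrite('pics/s1.png',cv2.resize(p['color'][180:360,150:400,::-1],None,fx=3,fy=3))
```

```text
t 3.0333 pos [0.4871 0.0575 0.1048] zax [ 0.     0.001 -1.   ] q6 -2.15 open 0.00017567833627937177 F [-0.12 -0.89  0.64]
shift [-0.0009 -0.0004  0.0228] roll 0.0 dist 0.023
```

View pics/s1.png

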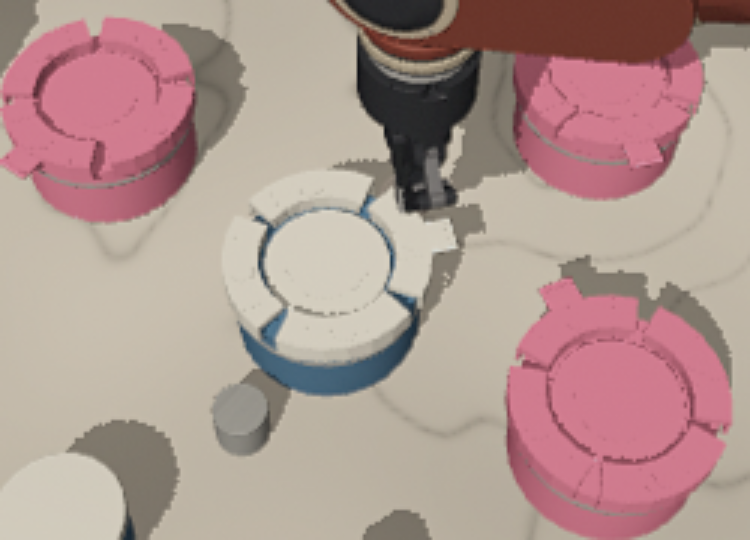

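The closed fingertips (crop 425,195) hover over the section with the tab (440,235), with nothing else under them. Now I press.

Emit:
step_arm(
  targets=[0,0,0.007,0,0,0,0.011,0,0,0,0.014,0,0,0,0.016,0,0,0,0.018,0,0,0,0.02,0,0,0,0.0215,0,0,0,0.022,0,0,0,0.0225,0,0,0,0.0225,0,0,0,0.0225,0],
)

```text
t: 4.0
tool_pos: [0.4882, 0.0573, 0.0836]
tool_rot: [1.546, 2.732, 0.003]
contact_force: [0.9, -0.8, 0.6]
opening: 0.0004
```

Run:
```python
from d import *
delta(1,.082)
p=imaging.get_image('side'); cv2.imwrite('pics/s2.png',cv2.resize(p['color'][180:360,150:400,::-1],None,fx=3,fy=3))
```

```text
t 4.0 pos [0.4882 0.0573 0.0836] zax [ 0.003  0.    -1.   ] q6 -2.15 open 0.0003669767955202982 F [ 0.94 -0.75  0.56]
shift [-0.0001 -0.0012  0.0016] roll -0.0 dist 0.002
```

View pics/s2.png

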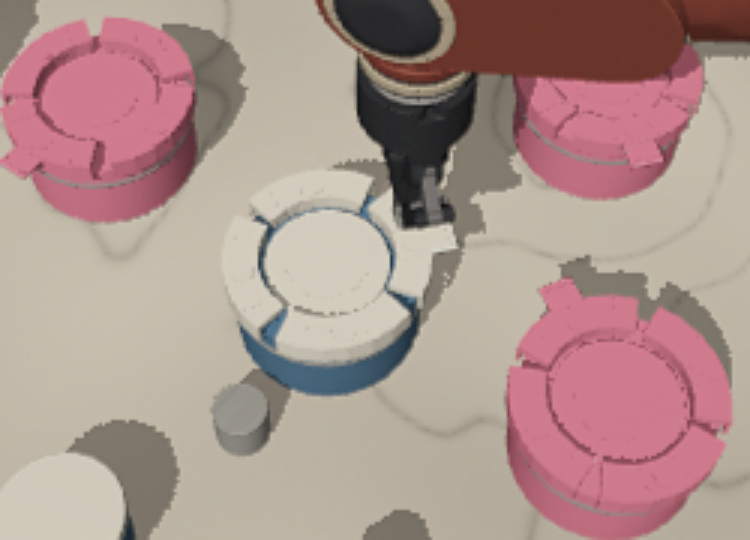

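```bash
cat > sec.py <<'E'
from m import *
import sys
p=imaging.get_image(sys.argv[1]); X=cloud(p); c=np.array([.5395,.088])
r=np.hypot(X[...,0]-c[0],X[...,1]-c[1]); a=np.degrees(np.arctan2(X[...,1]-c[1],X[...,0]-c[0]))
for k,t in {1:-149,2:121,3:31,4:-59}.items():
    da=(a-t+180)%360-180
    out=[]
    for lo,hi in [(-38,-25),(-25,-10),(-10,10),(10,25),(25,38)]:
        m=(r>.053)&(r<.072)&(da>lo)&(da<hi)&(X[...,2]<.2); out.append((round(float(np.nanmedian(X[m][:,2]))*1000,1) if m.sum() else None,int(m.sum())))
    print(k,out)
print('panel',np.nanmedian(X[(r<.03)&(X[...,2]<.1)][:,2]))
ct=(r<.11)&(X[...,2]>.076)&(X[...,2]<.1); print('n',ct.sum())
print('px tab',px(p,np.array([.487,.0566,.09])),px(p,np.array([.465,.043,.09])))
E
python3 sec.py side; python3 sec.py top
```

```text
1 [(88.7, 107), (91.0, 99), (90.9, 73), (90.6, 9), (90.0, 31)]
2 [(46.1, 138), (47.0, 178), (47.3, 233), (45.8, 161), (49.9, 117)]
3 [(90.6, 47), (89.9, 56), (90.4, 95), (89.0, 92), (74.1, 125)]
4 [(90.2, 43), (89.7, 52), (90.6, 75), (90.0, 51), (89.6, 50)]
panel 0.08079319000842426
n 3230
px tab (np.float64(286.2553662510142), np.float64(259.68289036689094)) (np.float64(297.6617175265628), np.float64(257.35196646123865))
1 [(1.6, 23), (19.6, 13), (91.1, 1), (-1.7, 2), (9.2, 13)]
2 [(None, 0), (None, 0), (90.2, 1), (89.6, 16), (-1.8, 1)]
3 [(89.7, 16), (88.7, 13), (None, 0), (None, 0), (None, 0)]
4 [(-0.5, 3), (None, 0), (None, 0), (None, 0), (88.7, 3)]
panel nan
n 134
px tab (np.float64(232.11543348339328), np.float64(226.66245243816908)) (np.float64(237.2374668438129), np.float64(234.80468225348602))
  return np.nanmean(a, axis, out=out, keepdims=keepdims)
```

Run:
```python
from m import *
p=imaging.get_image('side'); X=cloud(p)
s=monitor.get_obs(); print(s['tool_pos'],s['contact_force'],s['opening'])
sub=X[235:260,278:306]; g=p['color'][235:260,278:306].sum(-1)
for v in range(238,260,3):
    print(v,[(u,*np.round(X[v,u]*1000).astype(int)) for u in range(282,304,4)])
for z in (.0836,.0936,.1036): print(px(p,np.array([.488,.057,z])))
cv2.imwrite('pics/s3.png',cv2.resize(p['color'][210:290,230:340,::-1],None,fx=7,fy=7,interpolation=cv2.INTER_NEAREST))
w=imaging.get_image('wrist'); cv2.imwrite('pics/w3.png',w['color'][:,:,::-1])
```

```text
[0.48821063 0.05729503 0.08369995] [ 0.57842596  0.71116347 -0.2704152 ] -0.00020176970507895857
238 [(282, np.int64(491), np.int64(81), np.int64(204)), (286, np.int64(481), np.int64(90), np.int64(221)), (290, np.int64(472), np.int64(95), np.int64(232)), (294, np.int64(465), np.int64(88), np.int64(227)), (298, np.int64(492), np.int64(-67), np.int64(1)), (302, np.int64(483), np.int64(-73), np.int64(-3))]
241 [(282, np.int64(491), np.int64(79), np.int64(192)), (286, np.int64(481), np.int64(88), np.int64(209)), (290, np.int64(471), np.int64(96), np.int64(225)), (294, np.int64(464), np.int64(92), np.int64(222)), (298, np.int64(490), np.int64(-58), np.int64(2)), (302, np.int64(480), np.int64(-63), np.int64(-1))]
244 [(282, np.int64(493), np.int64(72), np.int64(170)), (286, np.int64(486), np.int64(69), np.int64(169)), (290, np.int64(471), np.int64(94), np.int64(211)), (294, np.int64(463), np.int64(96), np.int64(218)), (298, np.int64(487), np.int64(-51), np.int64(0)), (302, np.int64(478), np.int64(-54), np.int64(0))]
247 [(282, np.int64(493), np.int64(72), np.int64(158)), (286, np.int64(483
[... 967 characters left out ...]
), (290, np.int64(482), np.int64(44), np.int64(89)), (294, np.int64(474), np.int64(40), np.int64(87)), (298, np.int64(466), np.int64(38), np.int64(88)), (302, np.int64(468), np.int64(-22), np.int64(-3))]
259 [(282, np.int64(496), np.int64(59), np.int64(92)), (286, np.int64(488), np.int64(55), np.int64(90)), (290, np.int64(480), np.int64(53), np.int64(91)), (294, np.int64(471), np.int64(50), np.int64(90)), (298, np.int64(463), np.int64(45), np.int64(87)), (302, np.int64(466), np.int64(-11), np.int64(0))]
(np.float64(285.6919519182682), np.float64(261.2556918163729))
(np.float64(285.8053813828534), np.float64(258.83103660648294))
(np.float64(285.92069285552077), np.float64(256.36615180793916))
```

View pics/s3.png

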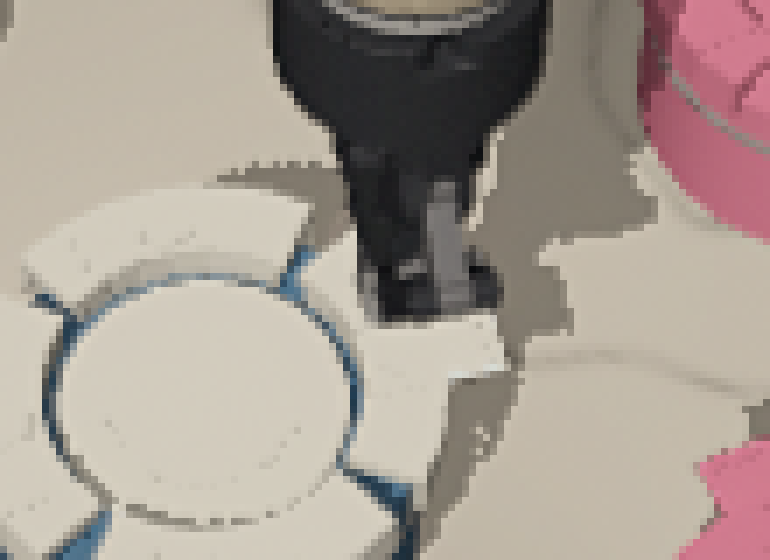

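View pics/w3.png

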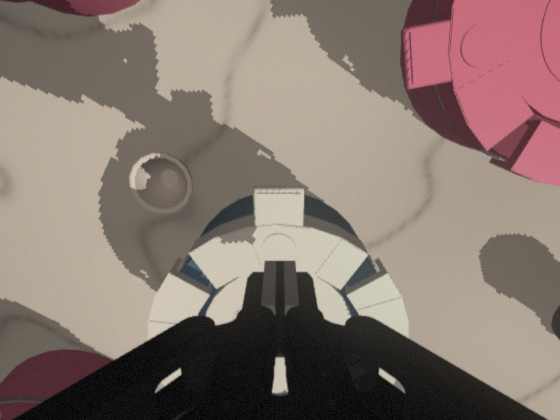

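Run:
```python
from m import *
from scipy.spatial.transform import Rotation as Ro
s=monitor.get_obs(); R=Ro.from_rotvec(s['tool_rot']).as_matrix(); T=s['tool_pos']
for n in ('side','wrist'):
    p=imaging.get_image(n)
    print(n,'cam',-np.array(p['R']).T@np.array(p['t']))
    for dz in (0,-.01,-.02,-.03):
        print(dz,[tuple(np.round(px(p,T+R@np.array([a,b,dz])),0)) for a,b in ((0,0),(.0145,.011),(.0145,-.011),(-.0145,-.011),(-.0145,.011))])
```

```text
side cam [0.35431536 0.55346349 0.91407698]
0 [(np.float64(286.0), np.float64(261.0)), (np.float64(282.0), np.float64(268.0)), (np.float64(292.0), np.float64(266.0)), (np.float64(289.0), np.float64(255.0)), (np.float64(279.0), np.float64(257.0))]
-0.01 [(np.float64(286.0), np.float64(259.0)), (np.float64(282.0), np.float64(265.0)), (np.float64(292.0), np.float64(264.0)), (np.float64(289.0), np.float64(253.0)), (np.float64(279.0), np.float64(254.0))]
-0.02 [(np.float64(286.0), np.float64(256.0)), (np.float64(282.0), np.float64(263.0)), (np.float64(292.0), np.float64(261.0)), (np.float64(289.0), np.float64(250.0)), (np.float64(279.0), np.float64(252.0))]
-0.03 [(np.float64(286.0), np.float64(254.0)), (np.float64(283.0), np.float64(261.0)), (np.float64(293.0), np.float64(259.0)), (np.float64(289.0), np.float64(247.0)), (np.float64(279.0), np.float64(249.0))]
wrist cam [0.41905514 0.01595514 0.25929473]
0 [(np.float64(280.0), np.float64(246.0)), (np.float64(306.0), np.float64(264.0)), (np.float64(307.0), np.float64(227.0)), (np.float64(253.0), np.float64(227.0)), (np.float64(254.0), np.float64(264.0))]
-0.01 [(np.float64(280.0), np.float64(254.0)), (np.float64(307.0), np.float64(273.0)), (np.float64(309.0), np.float64(234.0)), (np.float64(251.0), np.float64(234.0)), (np.float64(252.0), np.float64(273.0))]
-0.02 [(np.float64(280.0), np.float64(263.0)), (np.float64(309.0), np.float64(283.0)), (np.float64(310.0), np.float64(242.0)), (np.float64(250.0), np.float64(242.0)), (np.float64(251.0), np.float64(283.0))]
-0.03 [(np.float64(280.0), np.float64(273.0)), (np.float64(311.0), np.float64(294.0)), (np.float64(312.0), np.float64(251.0)), (np.float64(248.0), np.float64(251.0)), (np.float64(249.0), np.float64(294.0))]
```

Run:
```python
from m import *
p=imaging.get_image('wrist'); c=np.array([.5395,.088]); a=np.radians(-149); d=np.array([np.cos(a),np.sin(a)])
for r in (.095,.075,.062,.05): print(r,px(p,np.array([*(c+r*d),.09])))
X=cloud(p)
for v in (195,205,215,230,240,250,258,265,275,285,295,305): print(v,np.round(X[v,280]*1000), np.round(X[v,268]*1000),p['depth'][v,280])
cv2.imwrite('pics/w4.png',cv2.resize(p['color'][170:330,180:380,::-1],None,fx=4,fy=3.7,interpolation=cv2.INTER_CUBIC))
```

```text
0.095 (np.float64(279.641738273302), np.float64(186.10875906012015))
0.075 (np.float64(279.6175092136716), np.float64(223.9083177343116))
0.062 (np.float64(279.60265270966374), np.float64(247.08582868621994))
0.05 (np.float64(279.58951581356547), np.float64(267.5805933381653))
195 [462.  42.  90.] [465.  36.  91.] 0.17588465
205 [467.  45.  88.] [470.  39.  88.] 0.18044066
215 [471.  47.  89.] [474.  42.  89.] 0.18103546
230 [478.  51.  89.] [482.  46.  89.] 0.1834414
240 [483.  54.  90.] [486.  49.  91.] 0.18402086
250 [487.  57.  91.] [490.  51.  92.] 0.18464327
258 [491.  59.  91.] [495.  54.  90.] 0.186399
265 [480.  52. 124.] [483.  48. 124.] 0.15053087
275 [480.  52. 133.] [482.  48. 134.] 0.14232637
285 [479.  52. 141.] [482.  48. 141.] 0.13444288
295 [480.  52. 148.] [482.  48. 148.] 0.12810132
305 [479.  52. 154.] [482.  49. 154.] 0.122058704
```

View pics/w4.png

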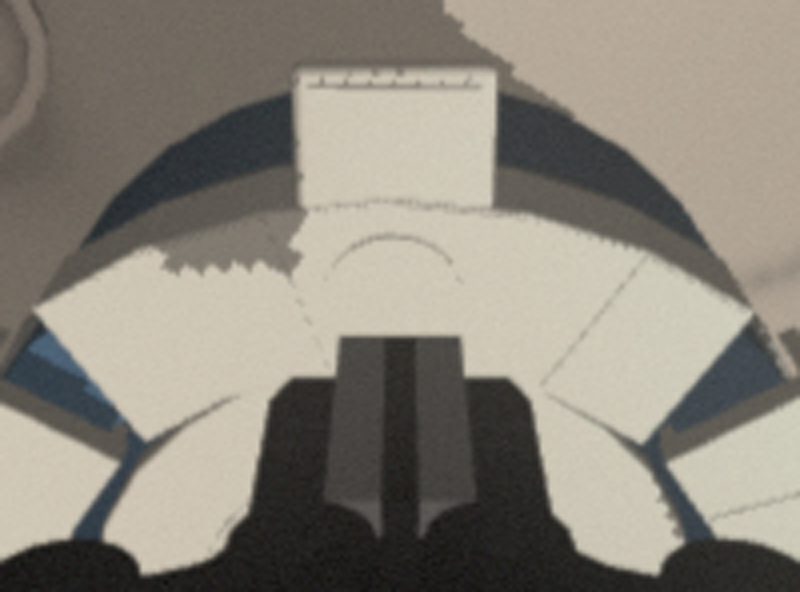

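The wrist view and its depth disagree with the TCP reading. The fingertips (crop 400,340) end at z≈0.12, about 37 mm above the reported TCP of 0.084. The section is still raised and the force is about 0. Laterally the tip is centred on the section. I'll go down gently and watch the force.

Emit:
step_arm(
  targets=[0,-0.001,0.008,0,0,-0.001,0.016,0,0,-0.001,0.02,0,0,-0.001,0.02,0,0,-0.001,0.02,0],
)

```text
t: 4.82
tool_pos: [0.4867, 0.0568, 0.0627]
tool_rot: [1.547, 2.734, 0.001]
contact_force: [-0.1, -0.2, 0.0]
opening: 0.0
```

```bash
cat > w.py <<'E'
from m import *
import sys
s=monitor.get_obs(); print(s['t'],s['tool_pos'],s['contact_force'],s['opening'])
p=imaging.get_image('wrist'); X=cloud(p)
for v in (205,215,225,235,245,255,265,275,285): print(v,np.round(X[v,280]*1000), np.round(X[v,268]*1000))
cv2.imwrite('pics/%s.png'%sys.argv[1],p['color'][:,:,::-1])
E
python3 w.py w5
```

```text
4.8167 [0.48670415 0.05679486 0.0627237 ] [-0.14360234 -0.17135848  0.00649144] 4.574127816665114e-05
205 [460.  41.  88.] [463.  36.  88.]
215 [463.  43.  90.] [466.  38.  90.]
225 [468.  46.  87.] [471.  41.  88.]
235 [472.  48.  88.] [475.  43.  88.]
245 [476.  50.  89.] [479.  46.  89.]
255 [480.  53.  90.] [483.  48.  89.]
265 [478.  52. 104.] [481.  47. 104.]
275 [478.  52. 113.] [480.  47. 114.]
285 [479.  52. 119.] [480.  48. 121.]
```

View pics/w5.png

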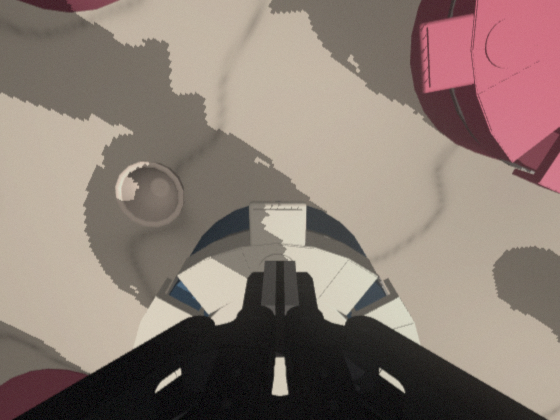

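The tips are now at about 0.100 over the section, with no contact. I keep going down: contact is expected at TCP≈0.0525 and shut at ≈0.044.

Emit:
step_arm(
  targets=[0,0,0.006,0,0,0,0.009,0,0,0,0.011,0,0,0,0.012,0,0,0,0.012,0],
)

```text
t: 5.28
tool_pos: [0.4867, 0.0568, 0.0507]
tool_rot: [1.547, 2.734, 0.001]
contact_force: [0.1, -1.0, -0.4]
opening: -0.0001
```

```bash
python3 w.py w6
```

```text
5.2833 [0.48665029 0.05683361 0.05067616] [ 0.07697491 -1.04259968 -0.41839028] -7.276015794571772e-05
205 [459.  40.  79.] [462.  36.  78.]
215 [462.  42.  82.] [465.  38.  82.]
225 [466.  45.  80.] [469.  40.  79.]
235 [471.  47.  80.] [473.  43.  80.]
245 [475.  50.  81.] [477.  45.  81.]
255 [479.  52.  81.] [481.  47.  82.]
265 [478.  52.  92.] [481.  47.  92.]
275 [478.  52. 100.] [481.  48. 100.]
285 [478.  52. 108.] [480.  48. 108.]
```

The tab section's surface dropped from 89 to 81 mm, so it has clicked shut. On to the second.

Emit:
step_arm(
  targets=[0,0,-0.01,0,0,0,-0.02,0,0,0,-0.025,0,0,0,-0.025,0],
)

```text
t: 5.67
tool_pos: [0.4885, 0.0568, 0.0786]
tool_rot: [1.545, 2.73, 0.005]
contact_force: [0.4, -0.4, 0.2]
opening: 0.0
```

```bash
python3 -c "
from d import *
delta(2,.075)"; python3 sec.py side
```

```text
t 5.6667 pos [0.4885 0.0568 0.0786] zax [ 0.006  0.    -1.   ] q6 -2.15 open 2.626659827923498e-05 F [ 0.45 -0.39  0.23]
shift [0.0615 0.0598 0.0037] roll -1.571 dist 0.086
1 [(81.0, 90), (83.1, 102), (82.8, 74), (81.5, 12), (81.3, 31)]
2 [(49.1, 145), (46.2, 174), (46.9, 225), (48.2, 164), (48.6, 118)]
3 [(90.1, 48), (89.7, 53), (90.1, 98), (89.2, 92), (74.8, 124)]
4 [(90.5, 42), (90.0, 50), (90.6, 68), (90.0, 51), (89.7, 50)]
panel 0.08080566096588894
n 3197
px tab (np.float64(286.2553662510142), np.float64(259.68289036689094)) (np.float64(297.6617175265628), np.float64(257.35196646123865))
```

Emit:
step_arm(
  targets=[0.006,0.006,0,0.12,0.012,0.012,0,0.24,0.018,0.018,0,0.36,0.025,0.024,0,0.48,0.031,0.03,0,0.6,0.037,0.036,0,0.72,0.043,0.042,0,0.84,0.049,0.048,0,0.96,0.055,0.054,0,1.08,0.0615,0.06,0,1.2,0.0615,0.06,0,1.32,0.0615,0.06,0,1.44],
)

```text
t: 6.72
tool_pos: [0.5075, 0.1408, 0.0775]
tool_rot: [2.968, 1.028, 0.006]
contact_force: [0.0, -0.4, 0.5]
opening: -0.0001
```

Emit:
step_arm(
  targets=[0,0,0,0.1,0,0,0,0.16,0,0,0,0.16],
)

```text
t: 6.97
tool_pos: [0.5073, 0.1409, 0.0772]
tool_rot: [3.041, 0.786, 0.005]
contact_force: [0.0, -0.3, 0.2]
opening: 0.0002
```

```bash
python3 -c "
from d import *
delta(2,.06)"; python3 w.py w7
```

```text
t 6.9667 pos [0.5073 0.1409 0.0772] zax [ 0.003  0.    -1.   ] q6 -0.38 open 0.00020190768052732777 F [ 0.05 -0.31  0.16]
shift [0.0004 0.0009 0.0172] roll -0.035 dist 0.017
6.9667 [0.50725767 0.1408514  0.07722863] [ 0.04726478 -0.31164719  0.16080023] 0.00020190768052732777
205 [505. 147.  23.] [499. 143.  21.]
215 [505. 148.  44.] [499. 143.  40.]
225 [502. 153.  77.] [497. 149.  75.]
235 [502. 152.  90.] [497. 149.  89.]
245 [505. 148.  90.] [500. 144.  89.]
255 [508. 143.  90.] [502. 140.  91.]
265 [503. 151. 118.] [498. 149. 119.]
275 [503. 151. 128.] [499. 149. 128.]
285 [503. 150. 134.] [499. 148. 134.]
```

View pics/w7.png

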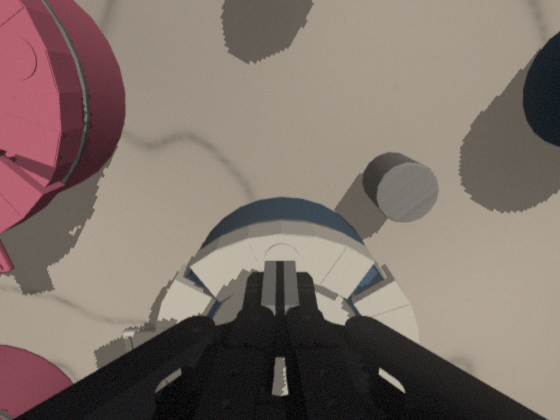

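The fingertips are centred over the second section: mid-mark at (280,245), gaps at (190,285) and (370,285). Pressing.

Emit:
step_arm(
  targets=[0,0.001,0.008,-0.035,0,0.001,0.016,-0.035,0,0.001,0.021,-0.035,0,0.001,0.0235,-0.035,0,0.001,0.0255,-0.035,0,0.001,0.027,-0.035,0,0.001,0.028,-0.035,0,0.001,0.028,-0.035,0,0.001,0.028,-0.035],
)

```text
t: 7.77
tool_pos: [0.5079, 0.14, 0.0493]
tool_rot: [3.026, 0.843, 0.005]
contact_force: [0.4, -0.7, -0.3]
opening: 0.0002
```

```bash
python3 w.py w8
```

```text
7.7667 [0.50791226 0.13997831 0.04932478] [ 0.41525478 -0.72804231 -0.26599185] 0.0001539868085019861
205 [505. 148.   0.] [498. 143.  -1.]
215 [505. 148.  19.] [499. 143.  16.]
225 [505. 148.  37.] [500. 143.  34.]
235 [502. 152.  65.] [497. 149.  63.]
245 [502. 152.  76.] [497. 150.  77.]
255 [503. 150.  81.] [499. 147.  82.]
265 [503. 150.  91.] [499. 147.  90.]
275 [503. 150.  99.] [499. 147.  99.]
285 [503. 150. 107.] [499. 148. 107.]
```

Section 2 surface is at 81.5 mm, so it is shut. Lifting, then to the third.

Emit:
step_arm(
  targets=[0,0,-0.01,0,0,0,-0.02,0,0,0,-0.026,0,0,0,-0.026,0],
)

```text
t: 8.15
tool_pos: [0.5099, 0.1402, 0.0785]
tool_rot: [3.025, 0.842, 0.014]
contact_force: [0.7, -0.9, 1.2]
opening: -0.0003
```

```bash
python3 -c "
from d import *
delta(3,.076)"
```

```text
t 8.15 pos [0.5099 0.1402 0.0785] zax [ 0.009  0.001 -1.   ] q6 -0.42 open -0.0003246721828541005 F [ 0.68 -0.88  1.22]
shift [0.0593 0.0601 0.0032] roll -1.569 dist 0.085
```

Emit:
step_arm(
  targets=[0.006,0.006,0,0.12,0.012,0.012,0,0.24,0.018,0.018,0,0.36,0.024,0.024,0,0.48,0.03,0.03,0,0.6,0.036,0.036,0,0.72,0.042,0.042,0,0.84,0.048,0.048,0,0.96,0.054,0.054,0,1.08,0.059,0.06,0,1.2,0.059,0.06,0,1.32,0.059,0.06,0,1.44],
)

```text
t: 9.15
tool_pos: [0.5919, 0.1192, 0.0794]
tool_rot: [-2.822, 1.369, -0.012]
contact_force: [-0.2, 0.8, -0.3]
opening: -0.0
```

Emit:
step_arm(
  targets=[0,0,0,0.1,0,0,0,0.12,0,0,0,0.12],
)

```text
t: 9.4
tool_pos: [0.592, 0.1192, 0.0796]
tool_rot: [-2.736, 1.533, -0.012]
contact_force: [-0.1, 0.1, 0.4]
opening: 0.0001
```

```bash
python3 -c "
from d import *
delta(3,.049)"; python3 w.py w9
```

```text
t 9.4 pos [0.592  0.1192 0.0796] zax [ 0.009  0.001 -1.   ] q6 1.1 open 0.0001378765600204151 F [-0.11  0.08  0.36]
shift [-0.0004  0.0003  0.0306] roll 0.008 dist 0.031
9.4 [0.59199083 0.1191823  0.07959168] [-0.1134352   0.07813301  0.36040757] 0.0001378765600204151
205 [601. 124.  30.] [596. 130.  28.]
215 [602. 125.  55.] [596. 130.  49.]
225 [606. 127.  85.] [602. 132.  83.]
235 [603. 125.  89.] [600. 131.  90.]
245 [599. 123.  91.] [595. 128.  90.]
255 [594. 120.  91.] [590. 125.  90.]
265 [602. 125. 121.] [599. 129. 120.]
275 [602. 125. 129.] [600. 129. 131.]
285 [602. 125. 137.] [599. 128. 136.]
```

View pics/w9.png

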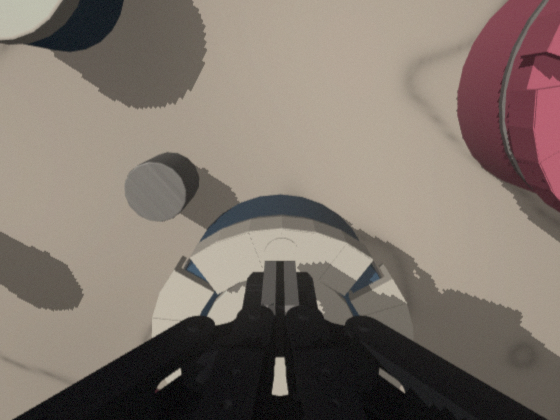

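The tips are centred on the third section (mark at 280,243), and the spice tin at (160,188) is clear. Pressing.

Emit:
step_arm(
  targets=[0,0,0.008,0,0,0,0.016,0,0,0,0.023,0,0,0,0.026,0,0,0,0.028,0,0,0,0.0295,0,0,0,0.0305,0,0,0,0.0305,0,0,0,0.0305,0],
)

```text
t: 10.2
tool_pos: [0.5923, 0.1193, 0.0492]
tool_rot: [-2.736, 1.532, -0.012]
contact_force: [-0.2, -0.4, -0.0]
opening: 0.0003
```

```bash
python3 w.py w10
```

```text
10.2 [0.59234144 0.1192628  0.04922108] [-0.24805666 -0.39155834 -0.04867654] 0.0002752217713204927
205 [601. 124.  -0.] [597. 130.  -2.]
215 [601. 124.  20.] [596. 130.  17.]
225 [601. 124.  38.] [597. 129.  35.]
235 [606. 127.  68.] [602. 132.  65.]
245 [606. 127.  78.] [602. 131.  78.]
255 [602. 125.  80.] [600. 130.  81.]
265 [602. 125.  91.] [600. 130.  91.]
275 [602. 125.  99.] [600. 129.  99.]
285 [602. 125. 107.] [600. 129. 107.]
```

Third section at 81 mm, so it is shut. On to the fourth.

Emit:
step_arm(
  targets=[0,0,-0.01,0,0,0,-0.02,0,0,0,-0.026,0,0,0,-0.026,0],
)

```text
t: 10.58
tool_pos: [0.5942, 0.1194, 0.0787]
tool_rot: [-2.734, 1.531, -0.019]
contact_force: [0.5, 1.0, 0.6]
opening: -0.0003
```

```bash
python3 -c "
from d import *
delta(4,.077)"; python3 sec.py side
```

```text
t 10.5833 pos [0.5942 0.1194 0.0787] zax [ 0.015  0.001 -1.   ] q6 1.1 open -0.0002878876784260474 F [0.5  0.97 0.63]
shift [0.0592 0.0636 0.0012] roll -1.562 dist 0.087
1 [(81.3, 77), (81.5, 64), (82.1, 71), (81.6, 51), (81.7, 46)]
2 [(41.1, 130), (42.0, 160), (41.0, 213), (44.5, 137), (45.4, 107)]
3 [(83.3, 2), (81.2, 1), (82.4, 87), (81.8, 105), (79.9, 108)]
4 [(89.5, 44), (89.7, 51), (91.0, 68), (90.0, 53), (90.0, 42)]
panel 0.0807943347367066
n 3037
px tab (np.float64(286.2553662510142), np.float64(259.68289036689094)) (np.float64(297.6617175265628), np.float64(257.35196646123865))
```

Emit:
step_arm(
  targets=[0.006,0.006,0,-0.12,0.012,0.012,0,-0.24,0.018,0.019,0,-0.36,0.024,0.025,0,-0.48,0.03,0.032,0,-0.6,0.036,0.038,0,-0.72,0.042,0.045,0,-0.84,0.048,0.051,0,-0.96,0.054,0.058,0,-1.08,0.059,0.0635,0,-1.2,0.059,0.0635,0,-1.32,0.059,0.0635,0,-1.44],
)

```text
t: 11.63
tool_pos: [0.5699, 0.0354, 0.0769]
tool_rot: [3.07, 0.661, 0.02]
contact_force: [-0.4, -0.2, -0.3]
opening: 0.0002
```

Emit:
step_arm(
  targets=[0,0,0,-0.1,0,0,0,-0.12,0,0,0,-0.12],
)

```text
t: 11.88
tool_pos: [0.5697, 0.0354, 0.0767]
tool_rot: [3.025, 0.841, 0.02]
contact_force: [0.9, -0.1, -0.0]
opening: -0.0004
```

```bash
python3 -c "
from d import *
delta(4,.049)"; python3 w.py w11
```

```text
t 11.8833 pos [0.5697 0.0354 0.0767] zax [ 0.013  0.001 -1.   ] q6 -0.61 open -0.0003590554616379211 F [ 0.89 -0.14 -0.04]
shift [0.0008 0.0002 0.0277] roll 0.002 dist 0.028
11.8833 [0.56974688 0.03539633 0.07673591] [ 0.89066778 -0.13962377 -0.03692162] -0.0003590554616379211
205 [558.  58.  80.] [553.  54.  79.]
215 [561.  53.  80.] [555.  50.  81.]
225 [565.  46.  74.] [559.  43.  74.]
235 [566.  44.  82.] [560.  41.  83.]
245 [567.  42.  90.] [562.  39.  89.]
255 [570.  37.  90.] [564.  35.  90.]
265 [565.  45. 118.] [560.  43. 118.]
275 [565.  45. 127.] [561.  42. 126.]
285 [564.  45. 134.] [561.  43. 134.]
```

View pics/w11.png

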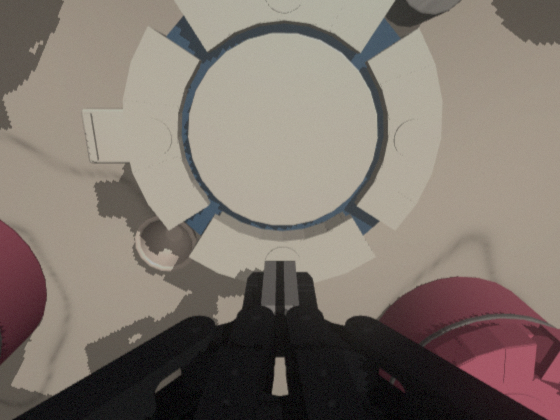

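The tips are over the fourth section (mark at 282,255). The salt bowl (165,243) and the pink look-alike (480,345) are clear. Pressing.

Emit:
step_arm(
  targets=[0,0,0.008,0,0,0,0.016,0,0,0,0.021,0,0,0,0.0235,0,0,0,0.0255,0,0,0,0.027,0,0,0,0.028,0,0,0,0.028,0,0,0,0.028,0],
)

```text
t: 12.68
tool_pos: [0.5702, 0.0355, 0.0489]
tool_rot: [3.025, 0.841, 0.02]
contact_force: [-0.3, 0.1, 0.4]
opening: -0.0003
```

```bash
python3 w.py w12; python3 sec.py side; python3 sec.py wrist
```

```text
12.6833 [0.57023293 0.03547091 0.04886576] [-0.27672708  0.11365553  0.40868075] -0.0003107685062096616
205 [553.  65.  80.] [549.  63.  81.]
215 [556.  61.  80.] [551.  58.  79.]
225 [558.  57.  79.] [554.  54.  79.]
235 [561.  53.  79.] [556.  51.  80.]
245 [563.  49.  80.] [558.  47.  80.]
255 [566.  44.  78.] [561.  41.  78.]
265 [565.  45.  90.] [561.  42.  89.]
275 [565.  45.  99.] [561.  43.  99.]
285 [565.  45. 107.] [561.  43. 106.]
1 [(81.4, 77), (81.6, 63), (82.4, 74), (82.3, 52), (81.7, 44)]
2 [(43.7, 130), (42.6, 156), (45.1, 214), (39.7, 140), (62.8, 112)]
3 [(81.9, 50), (82.3, 52), (82.5, 94), (81.2, 90), (80.1, 107)]
4 [(144.6, 147), (85.0, 86), (109.4, 40), (127.5, 130), (155.2, 170)]
panel 0.08074092115098298
n 3088
px tab (np.float64(286.2553662510142), np.float64(259.68289036689094)) (np.float64(297.6617175265628), np.float64(257.35196646123865))
1 [(81.3, 2138), (81.1, 2228), (81.8, 2594), (81.3, 1724), (81.1, 1368)]
2 [(81.4, 775), (80.9, 111), (None, 0), (81.3, 85), (80.9, 762)]
3 [(81.5, 1346), (81.3, 1667), (81.9, 2553), (81.4, 2167), (81.0, 2075)]
4 [(141.8, 5519), (123.0, 3000), (120.3, 1815), (129.1, 3180), (145.1, 5693)]
panel 0.08000705685520226
n 86570
px tab (np.float64(117.54319597297157), np.float64(146.22628635297886)) (np.float64(48.410578111130405), np.float64(147.12305810365712))
```

Lifting away and checking all four.

Emit:
step_arm(
  targets=[0,0,-0.015,0,0,0,-0.04,0,0,0,-0.07,0,0,0,-0.1,0,0,0,-0.13,0,0,0,-0.15,0,0,-0.03,-0.15,0,0,-0.06,-0.15,0,0,-0.09,-0.15,0,0,-0.1,-0.15,0,0,-0.1,-0.15,0,0,-0.1,-0.15,0],
)

```text
t: 13.83
tool_pos: [0.517, 0.1208, 0.1986]
tool_rot: [3.023, 0.842, 0.021]
contact_force: [-0.1, -0.8, -0.7]
opening: 0.0003
```

```bash
python3 w.py w13|head -1; python3 sec.py side|grep -v px; python3 sec.py wrist
python3 - <<'E'
from h import *
p=imaging.get_image('side'); cv2.imwrite('pics/s13.png',p['color'][:,:,::-1])
E
```

```text
13.8333 [0.51697972 0.12080849 0.19864263] [-0.10413669 -0.79328895 -0.6824529 ] 0.0002564446940013862
1 [(80.7, 77), (81.6, 63), (82.9, 70), (81.5, 53), (82.3, 43)]
2 [(43.2, 133), (42.5, 156), (42.8, 212), (44.7, 143), (78.5, 107)]
3 [(82.3, 49), (82.2, 56), (82.7, 88), (80.5, 85), (78.3, 104)]
4 [(81.3, 32), (81.2, 5), (82.6, 59), (81.7, 52), (81.6, 47)]
panel 0.08087667658089606
n 3045
1 [(81.5, 392), (81.2, 396), (81.9, 474), (81.4, 342), (81.2, 280)]
2 [(81.4, 415), (81.1, 531), (81.5, 751), (81.1, 550), (81.0, 442)]
3 [(81.7, 285), (81.4, 336), (82.0, 480), (81.5, 377), (81.0, 378)]
4 [(81.5, 161), (None, 0), (None, 0), (None, 0), (81.3, 152)]
panel 0.08017937718512334
n 17054
px tab (np.float64(208.9219819800157), np.float64(234.93035205000996)) (np.float64(179.01015817921515), np.float64(235.4099470268635))
```

View pics/s13.png

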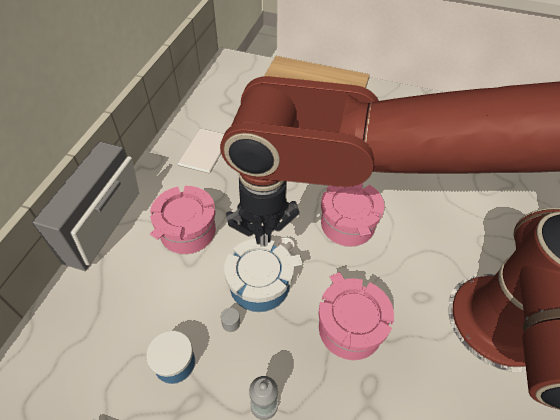

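The picture shows the lid flat all round at (260,268). The tin (230,320), the pink pots and the small dabba are where they were. All four sections read 81–82 mm and the arm is clear, so I hand in.

```bash
python3 -c "
from station import ticket; print(ticket.finish_job())"
```

```text
the job is handed in; nothing more can be done
None
```

I pressed the four rim sections of the blue dabba shut with closed fingertips, one at a time, in the order tab, second (clockwise), third, fourth. I then lifted clear and handed the job in at about 14 s of the 51 s; no verdict came back.

**Last checks:** All four sections measured about 81–82 mm high, down from about 90 mm. Sections 1–3 were read with the wrist camera. Section 4 was read mainly with the side camera, because the gripper hid its middle from the wrist camera. The lid still lined up with the position I measured at the start, so the dabba stayed put. The spice tin, small dabba, pepper mill and pink look-alikes looked unmoved in the last side view. The sugar pot, salt bowl and most of the spatula were hidden by the arm there. The gripper was well above the lid and touching nothing.

**Disagreements:**
- **Fingertip height:** With the gripper shut, the fingertips were about 37 mm above the reported TCP, judging by the camera pictures and by where contact came. My first press on the tab section therefore stopped above it without touching; I corrected for this by going lower.
- **Side camera on section 2:** Its reading there was about 43 mm and not usable, most likely because it mixes in the dabba's side wall. I relied on the wrist camera for that section.
- **Force reading:** It stayed near zero after each press because the sections snapped home by themselves. I confirmed the clicks from the measured heights, not from force.

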